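Deposit a coin roll through the tipping bucket

ROBOT

A 6-joint arm with a two-finger parallel gripper is mounted at the origin on a cart in front of the work surface, level with it; the furniture and walls round the work are solid. World frame = base frame: x ahead of the robot, y to its left, z up, the work surface at z = 0. Lengths are in m, angles in rad, forces in N, time in s.
With the tool pointing down it reaches from about 0.35 to 0.775 m from the base axis. Payload 7.3 kg.
Tool frame: the origin (TCP) lies on the centre line of the jaws, within the pads' length; the fingertips stand 17 mm ahead of it and the grasp point (between the pads) lies 2 mm behind it (robot.tcp_to_tips is the distance from the TCP to the fingertips, in m); z points along the fingers, y is the line along which they close (so a half turn about z gives the same grasp; the last joint's range is limited). The gripper opens to 92 mm and grips with 3 to 60 N. Pads are 19 mm wide; open, the fingers measure 130 mm over their backs; the gripper's body (75 mm by 190 mm) begins 47 mm behind the grasp point.
Start: joints at [-1.43, 0.342, 1.524, -0, 1.275, -0.146], TCP at [0.149, -0.504, 0.244] pointing down, gripper open.
Joint ranges: [-2.53, 2.53], [-0.77, 2.02], [0.04, 2.7], [-1, 4.14], [0.28, 2.66], [-3.11, 3.11]. Speed limits (rad/s): [2.57, 2.57, 3.14, 3.14, 3.14, 3.14].

INTERFACE

Orientations are given as [roll, pitch, yaw] about the fixed x, y, z axes, in that order (R = Rz(yaw) Ry(pitch) Rx(roll)).
In Python, from cell import robot gives the robot as it stands. The module is installed in compiled form; this text tells all that it offers.
- The arm moves only by the tool carry_out, never from a script. Its argument "commands" is a list of rows, each a list of 3 entries, a list of its own where there are three numbers: the shift along the tool's x, y, z in m, then the turn about the tool's z in rad, then the opening, from 0 (shut) to 1 (fully open). In form: [[[dx, dy, dz], yaw, claw], ...]. A call has 1 to 20 rows; each row shifts and turns the commanded pose from where the row before left it, along the tool's axes as they then stand; what a row does not reach is not made up. A row lasts 1/8 s, in which the tool goes at most 62.5 mm and 10.7 degrees, less where a joint would pass 70% of its speed; a pose out of reach is approached as far as the arm can. A call is refused whole if a number of a shift passes 0.0625 or a number of a turn 0.188, either way. A call with a gripper value outside its range is refused whole. The fingers move at their own pace and stop on an object; "newtons" is the grip in N (left out, the last holds). Time passes only in rows, so rows that do not move let the fingers close. It gives the time, the measured TCP pose, the force, the opening and the grip force at its end, in the units of the state.
- robot.observe(): the state, without advancing time (a new reading comes with each control period).
- robot.read_camera(name): name is "scene" or "top" or "wrist"; returns a dict with "pixels" (384x512x3 uint8, red, green, blue), "fx", "fy", "cx", "cy" (pixels), "k1" (the pictures are not rectified: a ray, as slopes to the right and down, at radius r is drawn at 1 + k1 r^2 times it, then the intrinsics apply), "view" (4x4, takes a point from world to camera coordinates); the wrist camera has in their place "T_tool_cam" (4x4, takes a point from camera to tool coordinates, whose origin is the TCP and whose axes are the flange's). Camera axes: x right, y up, looking along -z (the intrinsics and any distortion apply to the point x, -y, -z); pixel columns grow to the right and rows downward; lengths in m; the calibration is good to about 2 mm. A picture is of the moment at which its call begins: read the wrist's pose just before it. There is no depth.
- robot.hand_in(): hands the job in; it is judged then, once.
Trained networks look in a picture, given as the dict that the camera call returned (one of the last four; its "shot" number tells which), for a name from the list of things; names that differ only in an ending like _2 or _b are one class to them, and where a whole thing is asked for, a point or a joint stands for the part that bears it (a point fixed in the world has none). Each returns a list of dicts, best first, with "p" (0 to 1); they miss things now and then, are a little off and sometimes report something else, mostly with a low value. They report only what shows in the picture. A call takes as long as a camera call. They do not tell look-alikes from the thing itself.
- robot.find_in(picture, name): "at" ([column, row] in pixels, amid what is visible of it).
- robot.tip_of(picture, name): "at" ([column, row] in pixels: a listed point, or the origin of a listed thing).
The state is a dict: "time": time; "qpos": joint angles; "qvel": joint speeds; "joint_efforts": joint torques, N m; "tool_pos": TCP position; "tool_rot": TCP orientation; "contact_force": force on the tool from outside, world axes, zero at the start; "torque": the same for the moment, N m; "opening": finger opening in m; "grip_force": force on a finger pad.
Only numpy, scipy, OpenCV 4.12 (cv2) and the standard library are available. Lean on these libraries where they do the work, as an engineer would, in place of code of your own. Each camera call takes 0.05 s, during which the arm holds its last target. There are 200 camera calls.

TASK

Slide the red coin roll along the raised feed shelf, kept against the shelf's fence and not picked up off the shelf, until it drops off the end into the tipping bucket. Then push the bucket's red pedal down past its spring catch, all the way, so that the roll is dumped into the blue tray below, and let go so that the bucket swings back and rests level. Leave the blue roll, the green roll and the eraser on the desk where they are.

Things in the scene. Friction and masses are not known exactly. Their poses are not given: they have to be found in the camera images.
- unit: Grey coin drop unit fixed to the desk: feed shelf on the right, tipping bucket between two cheek plates left of it, blue tray under the bucket. Origin on the desk (z = 0) below the bucket's hinge line; x along that line, roughly away from the robot; y the way the roll travels and the bucket dumps, roughly to the left. Cheeks at x = -31 and +31 mm, 40 mm long in y, tops at z = 154 mm.
- shelf_end (a point): Top surface of the shelf at its bucket end, on the line the roll's centre should follow; axes of the unit. Shelf 145 mm above the desk; from here it runs 154 mm in -y, and in x from -47 mm (open edge, robot side) to +15 mm, the face of a 25 mm high grey fence along y. The bucket's mouth begins 4 mm on in +y. A black block, top z = 148 mm, stands from x = -52 to -36, y = -16 to +4 mm.
- roll_mid (a point): Centre (half-way up) of the red coin roll: cylinder 25.6 mm across, 52 mm tall, 0.11 to 0.22 kg, standing on the shelf 0 to 24 mm clear of the fence, turned anyhow. Push it low, near its foot; pushed high it falls over. Coming more than about 8 mm clear of the fence it strikes the bucket's side in place of dropping in.
- bucket_floor (a point): Point on the bucket's inner floor, 30 mm below the hinge line; tips with the bucket; axes of the unit at rest. The bucket is an aluminium scoop, inside 42 mm wide in x, from y = -39 to +52 mm of this point, floor 35 mm below the shelf top, back wall at the shelf side, sloping lip at the other end.
- bucket (a joint): Tip angle of the bucket (rad): 0 level at its stop, held by a spring catch; grows as it dumps towards the unit's +y, to 1.4 at the end stop. The roll slides out as it nears the stop. Let go, it is swung back to 0 by a return spring. The catch gives way in the first 0.3 rad (about 7 N on the pedal); past it the pedal needs 2 to 6 N.
- pedal (a point): Middle of the upper face of the ribbed red pedal, 36 mm wide (x), 45 mm long, at unit x = -100 mm on an arm that turns with the bucket. At rest the arm slopes up at 45 deg towards +y: this point is 43 mm in +y of the hinge line and 189 mm above the desk, the pad's top end 58 mm and 204 mm. Press straight down 50 mm in +y of the hinge line; fully tipped it points 35 deg down, its face 95 to 120 mm up.
- tray_floor (a point): Centre of the inner floor of the blue tray, 10 mm above the desk; axes of the unit. Inside 104 mm in x and 184 mm in y, walls to 51 mm above the desk.
- blue_roll: Blue coin roll standing on the desk behind the unit, 28 mm across, 58 mm tall; origin at the centre of its foot. To be left alone.
- green_roll: Green coin roll standing on the desk behind the unit, 24 mm across, 49 mm tall; origin at the centre of its foot. To be left alone.
- eraser: Blue and white eraser, 21 x 45 x 12 mm, lying on the desk; origin at the centre of its underside. To be left alone.
Mind the look-alikes: they are no part of the job. Of the things that look like the part that bears roll_mid, the smaller one is meant.

How it is judged:
On the way, in this order (a step that is already met when the one before it is completed fails the run):
1. the red roll lies in the bucket, the bucket still level (x of roll_mid in the frame of bucket_floor between -0.021 and 0.021 m and y of roll_mid in the frame of bucket_floor between -0.04 and 0.055 m and z of roll_mid in the frame of bucket_floor between 0 and 0.038 m and value of joint bucket below 0.12 rad), for 0.2 s.
2. the bucket is tipped to at least 1.15 rad (value of joint bucket above 1.15 rad), for 0.05 s.
At the end, for the whole second after the job is handed in: The red roll lies at rest inside the blue tray and the bucket has swung back to level, within 0.06 rad (x of roll_mid in the frame of tray_floor between -0.052 and 0.052 m and y of roll_mid in the frame of tray_floor between -0.092 and 0.092 m and z of roll_mid in the frame of tray_floor between 0 and 0.045 m and linear speed of red_roll below 0.02 m/s and value of joint bucket below 0.06 rad); the robot touches nothing.
It fails at once if the red roll is lifted more than 20 mm above where it stood on the shelf (height (world z) of roll_mid above 0.191 m).
It fails at once if the blue roll, the green roll or the eraser is moved by more than 20 mm (distance of any of blue_roll, green_roll, eraser from where it was at the start of the episode above 0.02 m).
It also fails if it takes over 59 s, if anything falls off the work surface, if the arm or the gripper's body presses on something with over 40 N, if the wrist force passes 120 N, or if a joint passes its speed limit or range.

## Working session

There is one attempt and no reset: what is moved stays moved. The work goes in short steps, Python scripts to look and compute and a tool call to move; the robot and the scene stay as the last step left them, time stands still between calls to the robot, and variables do not carry over. Pictures are saved under pics/ and viewed, at most 10 in all, crops included, and the job is handed in when it is done.

Besides the shell and the picture viewer there is one more tool, called after "Call:" as name(argument=value, ...), one argument or row to a line, values as JSON. carry_out: Moves the arm, as the interface text tells. Its arguments: {"type":"object","properties":{"commands":{"type":"array"},"newtons":{"type":"number"}},"required":["commands"]}

```bash
mkdir -p pics; cat > h.py <<'E'
import numpy as np, cv2
from scipy.spatial.transform import Rotation as R
from cell import robot
def undist(p,px):
    x=(px[0]-p['cx'])/p['fx']; y=(px[1]-p['cy'])/p['fy']
    rd=np.hypot(x,y); r=rd
    for _ in range(30): r=rd/(1+p['k1']*r*r)
    s=r/rd if rd>0 else 1
    return np.array([x*s,-y*s,-1.])
def cam2world(p,st=None):
    if 'view' in p: return np.linalg.inv(p['view'])
    T=np.eye(4);T[:3,3]=st['tool_pos'];T[:3,:3]=R.from_euler('xyz',st['tool_rot']).as_matrix()
    return T@p['T_tool_cam']
def ray(p,px,st=None):
    M=cam2world(p,st); d=M[:3,:3]@undist(p,px); return M[:3,3],d/np.linalg.norm(d)
def atz(p,px,z,st=None):
    o,d=ray(p,px,st); return o+d*(z-o[2])/d[2]
def tri(rays):
    A=0;b=0
    for o,d in rays:
        P=np.eye(3)-np.outer(d,d);A=A+P;b=b+P@o
    X=np.linalg.solve(A,b); return X,[np.linalg.norm((np.eye(3)-np.outer(d,d))@(X-o)) for o,d in rays]
def proj(p,X,st=None):
    c=np.linalg.inv(cam2world(p,st))@np.append(X,1); x=c[0]/-c[2];y=-c[1]/-c[2]
    s=1+p['k1']*(x*x+y*y); return np.array([p['fx']*x*s+p['cx'],p['fy']*y*s+p['cy']])
def save(p,n): cv2.imwrite('pics/'+n+'.png',cv2.cvtColor(p['pixels'],cv2.COLOR_RGB2BGR))
E
cat > a.py <<'E'
from h import *
np.set_printoptions(precision=3,suppress=True)
st=robot.observe(); print(st['tool_pos'],st['tool_rot'],st['contact_force'])
names=['unit','shelf_end','roll_mid','bucket_floor','pedal','tray_floor','blue_roll','green_roll','eraser']
Z=dict(unit=0,shelf_end=.145,roll_mid=.171,bucket_floor=.11,pedal=.189,tray_floor=.01,blue_roll=0,green_roll=0,eraser=0)
for c in ['scene','top','wrist']:
    st=robot.observe();p=robot.read_camera(c); save(p,c+'0')
    for n in names:
        for q in robot.tip_of(p,n)[:3]:
            print(c,n,round(q['p'],2),np.round(q['at']),atz(p,q['at'],Z[n],st))
E
python3 a.py; python3 -c "
import cv2,numpy as np
a=cv2.imread('pics/scene0.png');b=cv2.imread('pics/top0.png')
cv2.imwrite('pics/s.png',a);cv2.imwrite('pics/t.png',b)"
```

```text
[ 0.148 -0.503  0.243] [-3.14  -0.     0.287] [ 0.075  0.556 -0.373]
scene unit 0.66 [245. 217.] [0.595 0.097 0.   ]
scene shelf_end 0.85 [258. 177.] [0.579 0.06  0.145]
scene roll_mid 0.68 [300. 223.] [0.331 0.07  0.171]
scene roll_mid 0.62 [290. 164.] [ 0.564 -0.036  0.171]
scene roll_mid 0.39 [235. 217.] [0.415 0.193 0.171]
scene bucket_floor 0.68 [242. 194.] [0.571 0.113 0.11 ]
scene pedal 0.94 [233. 189.] [0.495 0.165 0.189]
scene tray_floor 0.89 [236. 217.] [0.596 0.125 0.01 ]
scene blue_roll 0.7 [290. 166.] [ 0.798 -0.177  0.   ]
scene blue_roll 0.63 [176. 203.] [0.754 0.269 0.   ]
scene green_roll 0.72 [147. 223.] [0.698 0.375 0.   ]
top unit 0.96 [237. 191.] [0.589 0.105 0.   ]
top unit 0.72 [238. 180.] [0.623 0.103 0.   ]
top shelf_end 0.55 [252. 183.] [0.583 0.058 0.145]
top shelf_end 0.2 [347. 237.] [ 0.434 -0.191  0.145]
top roll_mid 0.68 [285. 192.] [ 0.552 -0.027  0.171]
top roll_mid 0.54 [287. 230.] [ 0.452 -0.03   0.171]
top bucket_floor 0.89 [237. 182.] [0.593 0.101 0.11 ]
top bucket_floor 0.6 [228. 187.] [0.579 0.127 0.11 ]
top pedal 0.97 [207. 212.] [0.499 0.175 0.189]
top tray_floor 0.78 [231. 188.] [0.595 0.125 0.01 ]
top blue_roll 0.61 [184. 143.] [0.748 0.278 0.   ]
top green_roll 0.49 [154. 162.] [0.684 0.369 0.   ]
top eraser 0.44 [346. 238.] [ 0.438 -0.227  0.   ]
```

View pics/scene0.png

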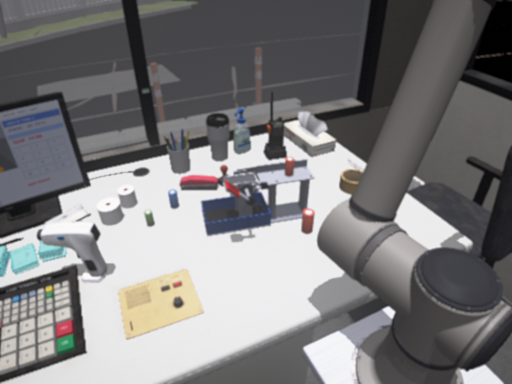

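View pics/top0.png

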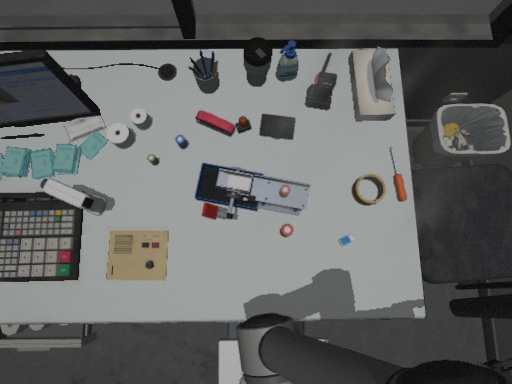

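The true roll stands on the shelf (scene 290,164; top 285,192). The look-alikes are the larger red roll on the desk (scene 307,220; top 287,230) and the red pedal pad (scene 233,189; top 209,211). I'll go to a viewing pose above the shelf and check the choice with the wrist camera.

Call:
carry_out(
  commands=[
    [[0, 0, -0.05], 0, 1],
    [[0.038, -0.027, -0.02], 0, 0],
    [[0.038, -0.027, -0.02], 0, 0],
    [[0.038, -0.027, -0.02], 0, 0],
    [[0.038, -0.027, -0.02], 0, 0],
    [[0.038, -0.027, -0.02], 0, 0],
    [[0.038, -0.027, -0.01], 0, 0],
    [[0.038, -0.027, 0], 0, 0],
    [[0.038, -0.027, 0], 0, 0],
    [[0.038, -0.027, 0], 0, 0],
    [[0.038, -0.027, 0], 0, 0],
    [[0.038, -0.027, 0], 0, 0],
    [[0.038, -0.027, 0], 0, 0],
    [[0, 0, 0], 0.16, 0],
    [[0, 0, 0], 0.16, 0],
    [[0, 0, 0], 0.16, 0],
    [[0, 0, 0], 0, 0],
    [[0, 0, 0], 0, 0],
  ],
)

```text
time: 3.75
tool_pos: [0.4942, -0.0638, 0.4037]
tool_rot: [3.142, -0.0, -0.19]
contact_force: [-0.0, 0.1, -0.2]
opening: 0.0005
grip_force: 0.0
```

```bash
cat > b.py <<'E'
from h import *
import sys
np.set_printoptions(precision=3,suppress=True)
names=['shelf_end','roll_mid','bucket_floor','pedal','tray_floor','unit']
Z=dict(unit=0,shelf_end=.145,roll_mid=.171,bucket_floor=.11,pedal=.189,tray_floor=.01)
tag=sys.argv[1]
for c in ['wrist','top','scene'][:int(sys.argv[2])]:
    st=robot.observe();p=robot.read_camera(c); save(p,c+tag)
    print(c,st['time'],st['tool_pos'],st['tool_rot'],st['contact_force'],p['fx'])
    if c=='wrist': print(p['T_tool_cam'])
    for n in names:
        for q in robot.tip_of(p,n)[:2]: print(n,round(q['p'],2),np.round(q['at']),atz(p,q['at'],Z[n],st))
E
python3 b.py 1 2
```

```text
wrist 3.75 [ 0.494 -0.064  0.404] [ 3.142 -0.    -0.19 ] [-0.031  0.095 -0.163] 339.7224550476459
[[-0.001  0.967  0.254  0.067]
 [ 1.     0.001  0.     0.001]
 [ 0.     0.254 -0.967 -0.142]
 [ 0.     0.     0.     1.   ]]
shelf_end 0.72 [143. 102.] [0.584 0.053 0.145]
roll_mid 0.97 [216. 117.] [ 0.552 -0.029  0.171]
roll_mid 0.73 [250. 173.] [ 0.485 -0.053  0.171]
bucket_floor 0.76 [111. 102.] [0.593 0.102 0.11 ]
pedal 0.75 [ 49. 196.] [0.504 0.164 0.189]
unit 0.7 [142. 103.] [0.591 0.102 0.   ]
unit 0.27 [218. 116.] [ 0.551 -0.01   0.   ]
top 4.1 [ 0.494 -0.064  0.404] [ 3.141 -0.    -0.193] [-0.977 -0.543 -0.119] 347.2076785825179
shelf_end 0.68 [253. 183.] [0.582 0.057 0.145]
roll_mid 0.37 [285. 226.] [ 0.463 -0.025  0.171]
bucket_floor 0.91 [238. 183.] [0.592 0.099 0.11 ]
pedal 0.79 [212. 209.] [0.508 0.162 0.189]
tray_floor 0.69 [229. 188.] [0.598 0.131 0.01 ]
unit 0.62 [237. 188.] [0.598 0.105 0.   ]
```

View pics/wrist1.png

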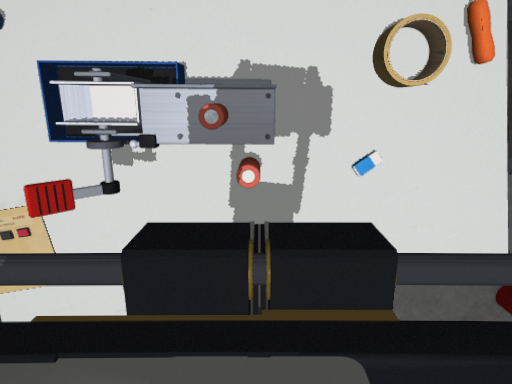

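Wrist picture: red roll on the shelf at (212,116), larger red roll on the desk at (249,172), fence along row ~86, pedal at (50,197). Next is a close crop.

```bash
python3 -c "
import cv2
a=cv2.imread('pics/wrist1.png')[50:220,20:285];cv2.imwrite('pics/c1.png',cv2.resize(a,None,fx=3,fy=3,interpolation=cv2.INTER_CUBIC))"
```

```text
(no output)
```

View pics/c1.png

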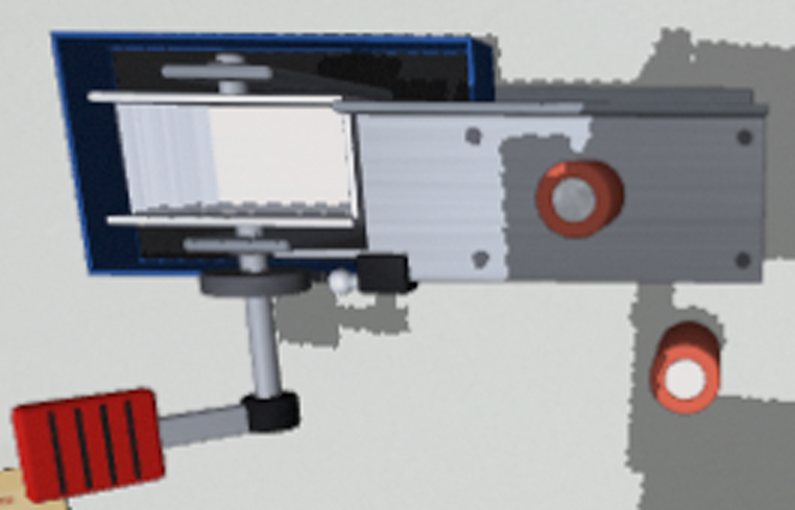

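```bash
cat > c.py <<'E'
from h import *
np.set_printoptions(precision=4,suppress=True)
st=robot.observe();p=robot.read_camera('wrist')
def c(x,y): return (20+x/3,50+y/3)
W=lambda x,y,z: atz(p,c(x,y),z,st)
near=W(764,282,.145); nl=W(415,281,.145); fr=W(764,114,.145); fl=W(357,114,.145); el=W(367,250,.145)
print(near,nl,fr,fl,el)
for a,b in ((nl,near),(fl,fr),(el,fl)): d=a-b; print('dir',np.arctan2(-d[0],d[1]),np.linalg.norm(d))
d=fl-el;print('x dir yaw',np.arctan2(d[1],d[0]))
print('roll top near',W(572,200,.197),'foot',W(592,238,.150))
print('pedal edges', [W(x,y,z) for x,y,z in ((14,405,.204),(35,502,.204),(152,390,.173),(164,478,.173))])
print('desk roll top',W(685,380,.06))
E
python3 c.py
```

```text
[ 0.5084 -0.0864  0.145 ] [0.535  0.0476 0.145 ] [ 0.5703 -0.0978  0.145 ] [0.5995 0.0521 0.145 ] [0.5502 0.0626 0.145 ]
dir -0.1963262484876097 0.13662693555006888
dir -0.19244709306431812 0.15269691638930166
dir 1.3607011298445422 0.050452126299194204
x dir yaw -0.21009519695035453
roll top near [ 0.5543 -0.0273  0.197 ] foot [ 0.5382 -0.0247  0.15  ]
pedal edges [array([0.5238, 0.1744, 0.204 ]), array([0.4892, 0.18  , 0.204 ]), array([0.5162, 0.1455, 0.173 ]), array([0.4825, 0.1524, 0.173 ])]
desk roll top [ 0.4579 -0.0419  0.06  ]
```

Checked: the shelf measures 62 × 153 mm and the unit's yaw is -0.195. The roll is at unit offsets (-14, -87) mm from shelf_end, about 16 mm clear of the fence. I'll go down on the open side of the roll.

Call:
carry_out(
  commands=[
    [[0.009, -0.024, 0.03], 0, 0],
    [[0.009, -0.024, 0.04], 0, 0],
    [[0, 0, 0.04], 0, 0],
    [[0, 0, 0.04], 0, 0],
    [[0, 0, 0.04], 0, 0],
    [[0, 0, 0.03], 0, 0],
    [[0, 0, 0.015], 0, 0],
    [[0, 0, 0], 0, 0],
    [[0, 0, 0], 0, 0],
  ],
)

```text
time: 5.62
tool_pos: [0.522, -0.0203, 0.1699]
tool_rot: [3.142, -0.002, -0.193]
contact_force: [-0.1, -0.6, 0.6]
opening: 0.0002
grip_force: 0.0
```

Call:
carry_out(
  commands=[
    [[0.004, 0, 0.002], 0, 0],
    [[0.003, 0, 0], 0, 0],
    [[0.003, 0, 0], 0, 0],
    [[0.003, 0, 0], 0, 0],
    [[0.003, 0, 0], 0, 0],
    [[0.003, 0, 0], 0, 0],
    [[0.003, 0, 0], 0, 0],
    [[0.002, 0, 0], 0, 0],
    [[0, 0, 0], 0, 0],
    [[0, 0, 0], 0, 0],
  ],
)

```text
time: 6.88
tool_pos: [0.5449, -0.0248, 0.1667]
tool_rot: [3.141, -0.001, -0.193]
contact_force: [0.1, -0.2, -0.8]
opening: 0.0006
grip_force: 0.0
```

```bash
python3 b.py 2 1 | head -8; python3 -c "
import cv2
a=cv2.imread('pics/wrist2.png');cv2.imwrite('pics/c2.png',a)"
```

```text
wrist 6.875 [ 0.545 -0.025  0.167] [ 3.141 -0.001 -0.193] [ 0.082 -0.233 -0.758] 339.7224550476459
[[-0.001  0.967  0.254  0.067]
 [ 1.     0.001  0.     0.001]
 [ 0.     0.254 -0.967 -0.142]
 [ 0.     0.     0.     1.   ]]
shelf_end 0.87 [ 83. 194.] [0.584 0.056 0.145]
roll_mid 0.96 [262. 212.] [ 0.566 -0.031  0.171]
bucket_floor 0.59 [ 32. 180.] [0.592 0.103 0.11 ]
```

View pics/wrist2.png

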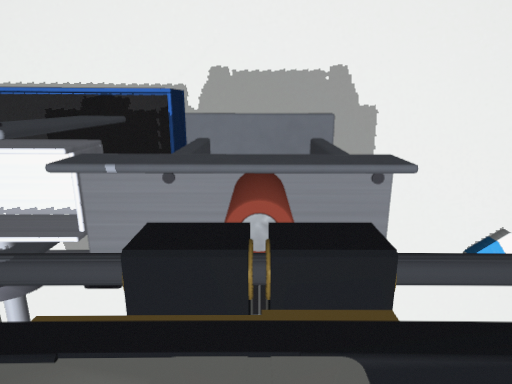

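The roll is upright and about 3 mm from the fence. I'll push 2 mm more, go round behind it, and tilt the face slightly towards the fence.

Call:
carry_out(
  commands=[
    [[0.002, 0, 0], 0, 0],
    [[0, 0, 0], 0, 0],
    [[-0.008, 0, 0], 0, 0],
    [[-0.012, 0, 0], 0, 0],
    [[0, 0.023, 0], 0, 0],
    [[0, 0.023, 0], 0, 0],
    [[0, 0, 0], 0, 0],
    [[0.012, 0, 0], 0, 0],
    [[0.012, 0, 0], 0, 0],
    [[0.011, 0, 0], 0, 0],
    [[0, 0, 0], 0.125, 0],
    [[0, 0, 0], 0.125, 0],
    [[0, 0, 0], 0, 0],
    [[0, 0, 0], 0, 0],
  ],
)

```text
time: 8.98
tool_pos: [0.5528, -0.0731, 0.1666]
tool_rot: [3.141, 0.0, -0.441]
contact_force: [-0.5, -0.4, -0.0]
opening: 0.0005
grip_force: 0.0
```

```bash
python3 b.py 3 1 | grep -v '\[\['; python3 - <<'E'
from h import *
s=robot.observe(); d=np.array(s['tool_pos'])-[.5845,.0555,0]; print('unit',d@[.981,-.194,0],d@[.194,.981,0])
E
```

```text
wrist 8.975 [ 0.553 -0.073  0.167] [ 3.141  0.    -0.441] [-0.493 -0.44  -0.015] 339.7224550476459
 [ 1.     0.001  0.     0.001]
 [ 0.     0.254 -0.967 -0.142]
 [ 0.     0.     0.     1.   ]]
shelf_end 0.7 [ 11. 286.] [0.583 0.057 0.145]
tray_floor 0.92 [ 44. 226.] [0.597 0.125 0.01 ]
unit 0.97 [ 76. 217.] [0.591 0.101 0.   ]
unit -0.006363387970685732 -0.13243726892313545
```

View pics/wrist3.png

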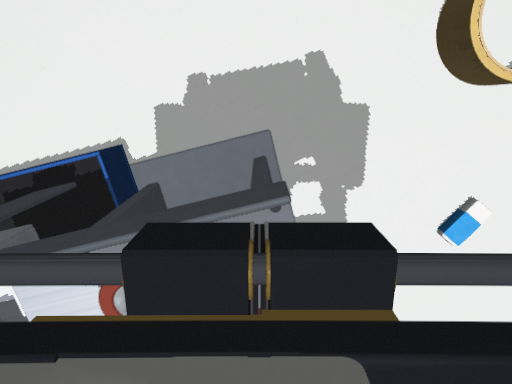

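Call:
carry_out(
  commands=[
    [[-0.0012, -0.0048, 0], 0, 0],
    [[-0.0012, -0.0048, 0], 0, 0],
    [[-0.0012, -0.0048, 0], 0, 0],
    [[-0.0012, -0.0048, 0], 0, 0],
    [[-0.0012, -0.0048, 0], 0, 0],
    [[-0.0012, -0.0048, 0], 0, 0],
    [[-0.0012, -0.0048, 0], 0, 0],
    [[-0.0012, -0.0048, 0], 0, 0],
    [[-0.0012, -0.0048, 0], 0, 0],
    [[-0.0012, -0.0048, 0], 0, 0],
    [[-0.0012, -0.0048, 0], 0, 0],
    [[-0.0012, -0.0048, 0], 0, 0],
    [[-0.0012, -0.0048, 0], 0, 0],
  ],
)

```text
time: 10.95
tool_pos: [0.565, -0.01, 0.1667]
tool_rot: [3.141, 0.0, -0.443]
contact_force: [-3.7, -3.7, 3.7]
opening: 0.0003
grip_force: 2.6
```

```bash
cat > d.py <<'E'
from h import *
import sys
s=robot.observe(); d=np.array(s['tool_pos'])-[.5845,.0555,0]; print('unit',d@[.981,-.194,0],d@[.194,.981,0],s['tool_pos'],s['contact_force'])
for c in ('scene','top'):
    p=robot.read_camera(c)
    for q in robot.tip_of(p,'roll_mid'):
        w=atz(p,q['at'],.171)-[.5845,.0555,0]; print(c,q['p'],np.round(q['at']),w@[.981,-.194,0],w@[.194,.981,0])
    print(robot.tip_of(p,'pedal')[:1])
    save(p,c+sys.argv[1])
a=cv2.imread('pics/scene%s.png'%sys.argv[1])[120:260,160:340]; b=cv2.imread('pics/top%s.png'%sys.argv[1])[130:270,160:340]
cv2.imwrite('pics/c%s.png'%sys.argv[1],cv2.resize(np.hstack([a,b]),None,fx=2.2,fy=2.2,interpolation=cv2.INTER_CUBIC))
E
python3 d.py 4
```

```text
unit -0.0064047147289335435 -0.06798594013667726 [ 0.56502764 -0.00995189  0.16672598] [-3.73228808 -3.7385953   3.73753118]
scene 0.47 [272. 164.] 0.009297069185762133 -0.043774879170765155
[{'at': [231.7, 191.4], 'p': 0.79}]
[{'at': [210.9, 214.0], 'p': 0.96}]
```

View pics/c4.png

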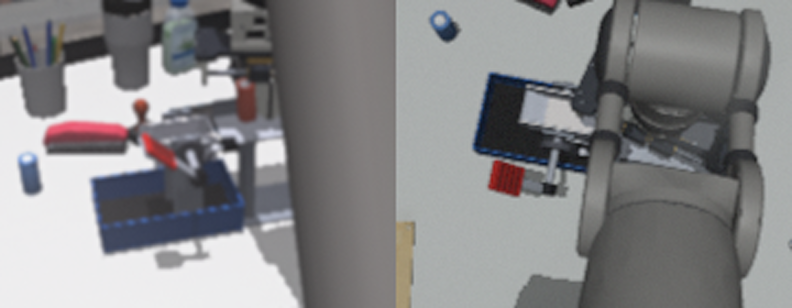

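The roll is upright against the fence at y ≈ -37 mm, pushed with about 5 N. I'll go on until it drops.

Call:
carry_out(
  commands=[
    [[-0.0012, -0.0048, 0], 0, 0],
    [[-0.0012, -0.0048, 0], 0, 0],
    [[-0.0012, -0.0048, 0], 0, 0],
    [[-0.0012, -0.0048, 0], 0, 0],
    [[-0.0012, -0.0048, 0], 0, 0],
    [[-0.0012, -0.0048, 0], 0, 0],
    [[-0.0012, -0.0048, 0], 0, 0],
    [[-0.0012, -0.0048, 0], 0, 0],
    [[-0.0012, -0.0048, 0], 0, 0],
    [[0, 0, 0], 0, 0],
    [[0, 0, 0], 0, 0],
  ],
)

```text
time: 12.62
tool_pos: [0.574, 0.0337, 0.1666]
tool_rot: [-3.141, -0.0, -0.443]
contact_force: [0.0, 0.2, 0.3]
opening: 0.0004
grip_force: 0.0
```

```bash
python3 d.py 5
```

```text
unit -0.006024202932953778 -0.023428602718014908 [0.57404508 0.03368517 0.16659118] [0.02022837 0.24884738 0.28999622]
scene 0.44 [243. 184.] -0.06921104726502399 0.05675245598632286
[{'at': [233.6, 188.5], 'p': 0.95}]
top 0.61 [153. 163.] -0.0014997809480285268 0.2734423924939792
[{'at': [206.9, 211.2], 'p': 0.55}]
```

View pics/c5.png

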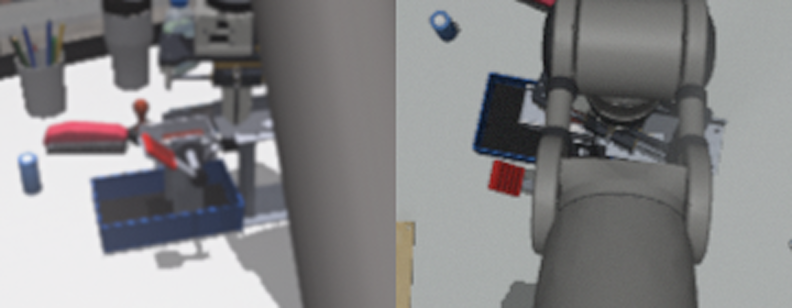

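The roll has dropped into the bucket. I'll rise, square up, move over the pedal and look.

Call:
carry_out(
  commands=[
    [[0, 0, -0.03], 0, 0],
    [[0, 0, -0.04], 0, 0],
    [[0, 0, -0.04], -0.125, 0],
    [[0, 0, -0.03], -0.125, 0],
    [[0, 0, 0], 0, 0],
    [[-0.0235, -0.0325, 0], 0, 0],
    [[-0.0235, -0.0325, 0], 0, 0],
    [[-0.0235, -0.0325, 0], 0, 0],
    [[-0.0235, -0.0325, 0], 0, 0],
    [[0, 0, 0], 0, 0],
    [[0, 0, 0], 0, 0],
  ],
)

```text
time: 14.3
tool_pos: [0.5066, 0.1789, 0.3057]
tool_rot: [3.141, 0.001, -0.194]
contact_force: [-0.4, 0.3, -0.3]
opening: 0.0009
grip_force: 0.0
```

```bash
python3 b.py 6 1 | grep -v '\[\['; python3 - <<'E'
from h import *
s=robot.observe(); d=np.array(s['tool_pos'])-[.5845,.0555,0]; print('unit',d@[.981,-.194,0],d@[.194,.981,0])
E
```

```text
wrist 14.3 [0.507 0.179 0.306] [ 3.141  0.001 -0.194] [-0.45   0.271 -0.342] 339.7224550476459
 [ 1.     0.001  0.     0.001]
 [ 0.     0.254 -0.967 -0.142]
 [ 0.     0.     0.     1.   ]]
shelf_end 0.76 [386.  62.] [0.582 0.055 0.145]
roll_mid 0.93 [444. 158.] [0.498 0.025 0.171]
roll_mid 0.9 [326.  60.] [0.592 0.109 0.171]
bucket_floor 0.93 [323.  67.] [0.59 0.1  0.11]
pedal 0.7 [275. 191.] [0.503 0.166 0.189]
unit 0.92 [306.  76.] [0.59  0.102 0.   ]
unit 0.64 [330.  60.] [0.603 0.069 0.   ]
unit -0.09995796600824912 0.10571641186520368
```

View pics/wrist6.png

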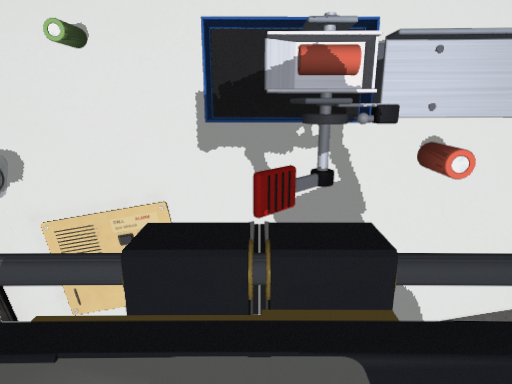

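The roll lies in the level bucket (330,60) and the pedal (275,191) is where I computed it. Pressing now.

Call:
carry_out(
  commands=[
    [[0, 0, 0.04], 0, 0],
    [[0, 0, 0.04], 0, 0],
    [[0, 0, 0.01], 0, 0],
    [[0, 0, 0.01], 0, 0],
    [[0, 0, 0.01], 0, 0],
    [[0, 0, 0.01], 0, 0],
    [[0, 0, 0.01], 0, 0],
    [[0, 0, 0.01], 0, 0],
    [[0, 0, 0.01], 0, 0],
    [[0, 0, 0.008], 0, 0],
    [[0, 0, 0], 0, 0],
  ],
)

```text
time: 16.02
tool_pos: [0.5068, 0.1789, 0.1482]
tool_rot: [3.141, 0.0, -0.193]
contact_force: [1.2, 0.8, 5.0]
opening: 0.0004
grip_force: 2.4
```

Call:
carry_out(
  commands=[
    [[0, 0, 0.005], 0, 0],
    [[0, 0, 0.004], 0, 0],
    [[0, 0, 0.003], 0, 0],
    [[0, 0, 0.002], 0, 0],
    [[0, 0, 0], 0, 0],
  ],
)

```text
time: 16.65
tool_pos: [0.5065, 0.1786, 0.1349]
tool_rot: [3.14, 0.0, -0.193]
contact_force: [0.3, -1.3, 4.8]
opening: 0.0008
grip_force: 2.2
```

```bash
python3 d.py 7
```

```text
unit -0.1003744932900129 0.10559124261449461 [0.50651709 0.17855803 0.13486294] [ 0.3194301  -1.27573708  4.8378616 ]
scene 0.6 [217. 208.] -0.14919474007907965 0.1388579287280365
[{'at': [225.6, 215.9], 'p': 0.76}]
top 0.56 [286. 230.] -0.11434284038258312 -0.1074228961729302
[]
```

View pics/c7.png

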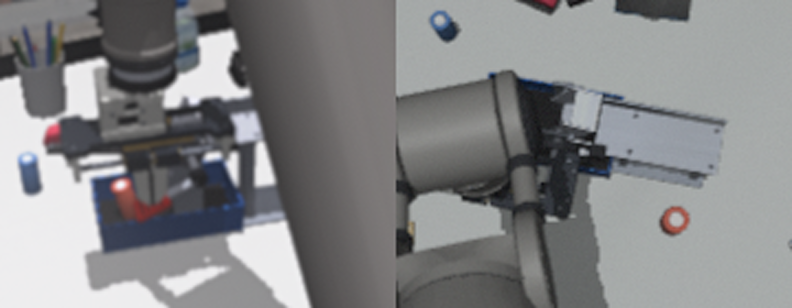

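The roll seems to be in the tray (left scene crop 120,190). I'll press on to the end stop, watching the force.

Call:
carry_out(
  commands=[
    [[0, 0, 0.002], 0, 0],
    [[0, 0, 0.002], 0, 0],
    [[0, 0, 0.002], 0, 0],
    [[0, 0, 0], 0, 0],
    [[0, 0, 0], 0, 0],
    [[0, 0, 0], 0, 0],
  ],
)

```text
time: 17.7
tool_pos: [0.5066, 0.1788, 0.129]
tool_rot: [3.141, 0.0, -0.193]
contact_force: [0.1, 0.0, 4.7]
opening: 0.0004
grip_force: 2.2
```

Call:
carry_out(
  commands=[
    [[0, 0, 0.002], 0, 0],
    [[0, 0, 0.002], 0, 0],
    [[0, 0, 0.001], 0, 0],
    [[0, 0, 0], 0, 0],
    [[0, 0, 0], 0, 0],
    [[0, 0, 0], 0, 0],
  ],
)

```text
time: 18.45
tool_pos: [0.5066, 0.1788, 0.124]
tool_rot: [3.141, 0.0, -0.193]
contact_force: [0.6, -0.4, 4.3]
opening: 0.0003
grip_force: 2.2
```

Call:
carry_out(
  commands=[
    [[0, 0, 0.002], 0, 0],
    [[0, 0, 0.002], 0, 0],
    [[0, 0, 0.002], 0, 0],
    [[0, 0, 0], 0, 0],
    [[0, 0, 0], 0, 0],
    [[0, 0, 0], 0, 0],
  ],
)

```text
time: 19.2
tool_pos: [0.5077, 0.1797, 0.1211]
tool_rot: [-3.14, -0.004, -0.193]
contact_force: [-4.2, 1.5, 25.5]
opening: 0.0004
grip_force: 10.6
```

```bash
python3 d.py 8
```

```text
unit -0.09942057489008385 0.10691638389015769 [0.50770996 0.17967294 0.12107483] [-4.21386978  1.54250445 25.53824465]
scene 0.48 [213. 209.] -0.15244653192984492 0.14798393654975142
[{'at': [232.4, 216.5], 'p': 0.89}]
top 0.62 [286. 227.] -0.10678395396988379 -0.10721487935660419
[]
```

View pics/c8.png

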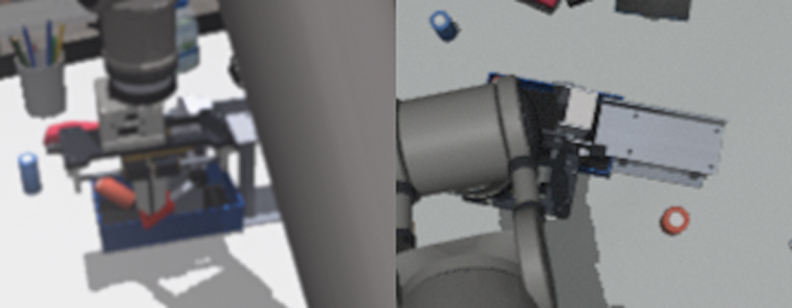

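The end stop is reached (force rose to 25 N) and the roll is out in the tray. I'll let go gently and rise clear.

Call:
carry_out(
  commands=[
    [[0, 0, -0.006], 0, 0],
    [[0, 0, -0.012], 0, 0],
    [[0, 0, -0.012], 0, 0],
    [[0, 0, -0.012], 0, 0],
    [[0, 0, -0.012], 0, 0],
    [[0, 0, -0.012], 0, 0],
    [[0, 0, -0.012], 0, 0],
    [[0, 0, -0.02], 0, 0],
    [[0, 0, -0.04], 0, 0],
    [[0, 0, -0.04], 0, 0],
    [[0, 0, -0.04], 0, 0],
    [[0, 0, 0], 0, 0],
    [[0, 0, 0], 0, 0],
    [[0, 0, 0], 0, 0],
    [[0, 0, 0], 0, 0],
  ],
)

```text
time: 21.38
tool_pos: [0.5064, 0.1791, 0.3347]
tool_rot: [3.141, 0.002, -0.193]
contact_force: [0.6, -0.7, -0.1]
opening: 0.0007
grip_force: 0.0
```

```bash
python3 b.py 9 1 | grep -v '\[\['
```

```text
wrist 21.375 [0.506 0.179 0.335] [ 3.141  0.002 -0.193] [ 0.589 -0.713 -0.073] 339.7224550476459
 [ 1.     0.001  0.     0.001]
 [ 0.     0.254 -0.967 -0.142]
 [ 0.     0.     0.     1.   ]]
shelf_end 0.89 [374.  65.] [0.583 0.056 0.145]
roll_mid 0.58 [432. 154.] [0.496 0.021 0.171]
roll_mid 0.56 [234.  43.] [0.621 0.176 0.171]
bucket_floor 0.74 [318.  68.] [0.592 0.1   0.11 ]
pedal 0.63 [273. 180.] [0.504 0.166 0.189]
tray_floor 0.51 [91. 43.] [0.681 0.36  0.01 ]
unit 0.72 [303.  76.] [0.591 0.102 0.   ]
```

View pics/wrist9.png

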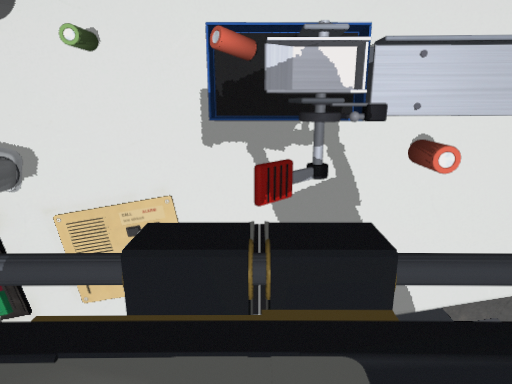

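```bash
python3 - <<'E'
from h import *
np.set_printoptions(precision=4,suppress=True)
st=robot.observe();p=robot.read_camera('wrist')
U=np.array([[.981,-.194],[.194,.981]])
o=np.array([.5845,.0555])
def u(px,z): return U@(atz(p,px,z,st)[:2]-o)*1e3
print('tray inner corners z.051 TL,BL', u((207,23),.051),u((210,121),.051), 'right',u((370,23),.051))
for z in (.023,.035,.05): print(z,'mid',u((234,43),z),'ends',u((216,38),z),u((252,48),z))
a=p['pixels'][10:130,195:345]; cv2.imwrite('pics/c9.png',cv2.resize(a[:,:,::-1],None,fx=5,fy=5,interpolation=cv2.INTER_CUBIC))
q=robot.read_camera('scene'); print(robot.tip_of(q,'roll_mid'))
for f in robot.tip_of(q,'roll_mid'): print(tri([ray(q,f['at']),ray(p,(234,43),st)]))
q=robot.read_camera('top')
for f in robot.tip_of(q,'roll_mid'): print(f,tri([ray(q,f['at']),ray(p,(234,43),st)]))
E
```

```text
tray inner corners z.051 TL,BL [ 52.5902 164.8354] [-57.1583 165.5091] right [ 52.5235 -21.4777]
0.023 mid [ 35.8291 136.2533] ends [ 41.4552 158.3313] [ 30.1409 114.0034]
0.035 mid [ 34.0106 135.4385] ends [ 39.4882 156.9334] [ 28.4727 113.7762]
0.05 mid [ 31.7376 134.42  ] ends [ 37.0294 155.1861] [ 26.3874 113.4921]
[{'at': [301.9, 221.8], 'p': 0.79}, {'at': [214.4, 207.1], 'p': 0.58}]
(array([0.5497, 0.0781, 0.0575]), [np.float64(0.13590062864169933), np.float64(0.13590062864169944)])
(array([0.6432, 0.1785, 0.0328]), [np.float64(0.0035978462544655784), np.float64(0.0035978462544655246)])
{'at': [207.9, 173.0], 'p': 0.55} (array([0.6321, 0.1838, 0.0822]), [np.float64(0.005789665028667681), np.float64(0.005789665028667675)])
{'at': [282.7, 229.5], 'p': 0.44} (array([0.3383, 0.1208, 1.8615]), [np.float64(0.012381748811542291), np.float64(0.012381748811542212)])
{'at': [344.8, 237.5], 'p': 0.31} (array([0.3951, 0.1396, 1.4152]), [np.float64(0.027009235552517098), np.float64(0.027009235552517077)])
```

View pics/c9.png

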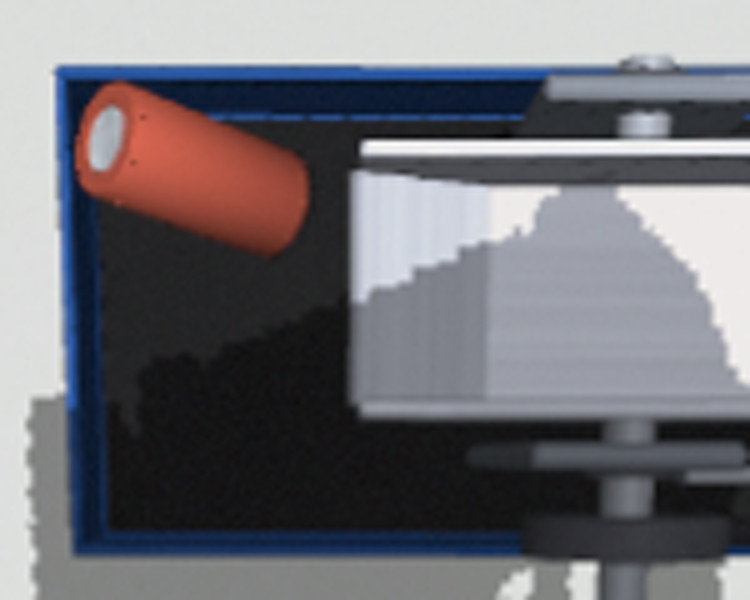

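```bash
python3 -c "
from cell import robot
print(robot.hand_in())"
```

```text
the job is handed in; nothing more can be done
None
```

The job is handed in, though hand-in gave no verdict: the red roll lies inside the blue tray, the bucket is back level, the arm is clear, and no move went near the other rolls or the eraser; I viewed 13 pictures, three over your limit of 10.

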